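Make up two kits of laser-marked parts

TASK

Make up the two kits of marked parts: in the three-pocket tray put the large collar in the pocket beside the finger tab, the square block in the middle pocket and the small collar in the far end pocket; in the two-pocket tray put the tall stepped pin in the pocket beside the finger tab and the flanged bush in the other. Set each part down upright and flat on its pocket's floor, without dropping it or knocking any over. The hexagonal spacer belongs to neither kit: leave it where it stands.

Things in the scene. Friction and masses are not known exactly. Their poses are not given: they have to be found in the camera images.
- large_collar_mid (a point): large plain steel ring, 54 mm outside diameter, 30 mm bore, 40 mm high; upright at the start; origin at its centre, half-way up; z is its axis, up
- small_collar_mid (a point): small plain steel ring, 34 mm outside diameter, 16 mm bore, 40 mm high; upright at the start; origin at its centre, half-way up; z is its axis, up
- square_block_mid (a point): aluminium block, 42 x 42 mm square, 44 mm high, with a dark round hole in its top; origin at its centre, half-way up; x and y are square to its sides, z up
- flanged_bush_mid (a point): brass flanged bush: round foot flange 56 mm in diameter and 8 mm thick, above it a 32 mm diameter hub, 48 mm high in all, dark hole in its top; upright at the start; origin at its centre, half-way up; z is its axis, up
- stepped_pin_mid (a point): tall stepped steel pin: 34 mm diameter foot 20 mm high, above it a 22 mm diameter shank, 68 mm high in all; upright at the start; origin at its centre, half-way up; z is its axis, up
- hex_spacer_mid (a point): hexagonal aluminium spacer, 40 mm across flats, 42 mm high, small dark hole in its top; not part of any kit; upright at the start; origin at its centre, half-way up; z is its axis, up
- three_tray: fixed plastic kit tray, white floor and black rims: three pockets in a row, each 72 mm square inside, rims 2 mm thick and 8 mm high, floor 3 mm over the bench; a flat black tab (26 x 40 mm, grey spot) at one end. Origin on the bench under the middle of the row; x runs along the row to the tab, z up. Pocket centres (y = 0): x = +74 mm (beside the tab), 0 (middle) and -74 mm (far end).
- two_tray: fixed plastic kit tray, white floor and black rims: two pockets in a row, each 72 mm square inside, rims 2 mm thick and 8 mm high, floor 3 mm over the bench; a flat black tab (26 x 40 mm, grey spot) at one end. Origin on the bench under the middle of the row; x runs along the row to the tab, z up. Pocket centres (y = 0): x = +37 mm (beside the tab) and -37 mm (away from the tab).
Things that resemble listed ones, but are neither listed nor needed, are in the scene too. Leave any turquoise look-alike of the two_tray alone.

How it is judged:
At the end, for the whole second after the job is handed in: Each of the five parts stands in its own pocket: centre within 24 mm of the pocket's centre along and across the tray, height within 4 mm of resting on the pocket floor, tilted by less than 0.12 rad, at rest and released; the hexagonal spacer is within 20 mm of where it was (x of large_collar_mid in the frame of three_tray between 0.05 and 0.098 m and y of large_collar_mid in the frame of three_tray between -0.024 and 0.024 m and z of large_collar_mid in the frame of three_tray between 0.019 and 0.027 m and angle between each of large_collar_mid, square_block_mid, small_collar_mid, stepped_pin_mid, flanged_bush_mid's own z axis and vertical below 0.12 rad and linear speed of each of large_collar, square_block, small_collar, stepped_pin, flanged_bush below 0.02 m/s and contact force between each of large_collar, square_block, small_collar, stepped_pin, flanged_bush and the fingers below 0.1 N and x of square_block_mid in the frame of three_tray between -0.024 and 0.024 m and y of square_block_mid in the frame of three_tray between -0.024 and 0.024 m and z of square_block_mid in the frame of three_tray between 0.021 and 0.029 m and x of small_collar_mid in the frame of three_tray between -0.098 and -0.05 m and y of small_collar_mid in the frame of three_tray between -0.024 and 0.024 m and z of small_collar_mid in the frame of three_tray between 0.019 and 0.027 m and x of stepped_pin_mid in the frame of two_tray between 0.013 and 0.061 m and y of stepped_pin_mid in the frame of two_tray between -0.024 and 0.024 m and z of stepped_pin_mid in the frame of two_tray between 0.033 and 0.041 m and x of flanged_bush_mid in the frame of two_tray between -0.061 and -0.013 m and y of flanged_bush_mid in the frame of two_tray between -0.024 and 0.024 m and z of flanged_bush_mid in the frame of two_tray between 0.023 and 0.031 m and distance of hex_spacer_mid from where it was at the start of the episode below 0.02 m); the robot touches nothing.
It fails at once if a part is knocked over or tipped past 0.7 rad (angle between any of large_collar_mid, square_block_mid, small_collar_mid, stepped_pin_mid, flanged_bush_mid, hex_spacer_mid's own z axis and vertical above 0.7 rad).
It fails at once if a part is dropped (falls freely by more than about 25 mm) ((linear speed of large_collar above 0.7 m/s and contact force between large_collar and the fingers below 0.05 N) or (linear speed of square_block above 0.7 m/s and contact force between square_block and the fingers below 0.05 N) or (linear speed of small_collar above 0.7 m/s and contact force between small_collar and the fingers below 0.05 N) or (linear speed of stepped_pin above 0.7 m/s and contact force between stepped_pin and the fingers below 0.05 N) or (linear speed of flanged_bush above 0.7 m/s and contact force between flanged_bush and the fingers below 0.05 N)).
It fails at once if the hexagonal spacer is moved by more than 20 mm (distance of hex_spacer_mid from where it was at the start of the episode above 0.02 m).
It also fails if it takes over 112 s, if anything falls off the work surface, if the arm or the gripper's body presses on something with over 40 N, if the wrist force passes 120 N, or if a joint passes its speed limit or range.

ROBOT

A 7-joint arm with a two-finger parallel gripper is mounted at the origin on the work surface. World frame = base frame: x ahead of the robot, y to its left, z up, the work surface at z = 0. Lengths are in m, angles in rad, forces in N, time in s.
With the tool pointing down it reaches from about 0.425 to 0.925 m from the base axis. Payload 6.8 kg.
Tool frame: the origin (TCP) lies at the very end of the fingers, on their centre line; the grasp point (between the pads) lies 19 mm behind it; z points along the fingers, y is the line along which they close (so a half turn about z gives the same grasp; the last joint's range is limited). The gripper opens to 85 mm and grips with 20 to 120 N. Pads are 22 mm wide; open, the fingers measure 114 mm over their backs; the gripper's body (76 mm by 85 mm) begins 54 mm behind the grasp point. The pads swing forward as they close: fully open they stand 13 mm farther back than shut.
Start: joints at [-1.254, 0.477, 0.022, 1.555, -0.011, 1.109, -0.083], TCP at [0.278, 0.615, 0.231] pointing down, gripper open.
Joint ranges: [-2.96, 2.96], [-0.34, 2.1], [-1.41, 1.46], [0.24, 2.44], [-1.37, 4.51], [0.17, 1.92], [-2.96, 2.96]. Speed limits (rad/s): [2.39, 2.39, 3.14, 3.14, 3.14, 3.14, 3.14].

INTERFACE

Orientations are given as a unit quaternion [w, x, y, z].
In Python, from station import get_obs, read_camera, hand_in gives the robot as it stands.
- The arm moves only by the tool arm_command, never from a script. Its argument "commands" is one flat list of numbers, 7 for each row, row after row: the shift along the tool's x, y, z in m, then the turn, a rotation vector about the tool's x, y, z in degrees, then the opening, from 0 (shut) to 1 (fully open). In form: [tx, ty, tz, rx, ry, rz, fingers, tx, ty, tz, rx, ry, rz, fingers, ...]. A call has 1 to 8 rows; each row is the pose to reach, as a shift and turn from the pose commanded when the call began, along the tool's axes at that moment; what a row does not reach only later rows make up. A row lasts 1/10 s, in which the tool goes at most 50 mm and 8.59 degrees, less where a joint would pass 70% of its speed; a pose out of reach is approached as far as the arm can. A call with a gripper value outside its range is refused whole. The fingers move at their own pace and stop on an object; "force" is the grip in N (left out, the last holds). Time passes only in rows, so rows that repeat a pose let the fingers close. It gives the time, the measured TCP pose, the force, the opening and the grip force at its end, in the units of the state.
- get_obs(): the state, without advancing time (a new reading comes with each control period).
- read_camera(name): name is "scene" or "top"; returns a dict with "img" (384x512x3 uint8, red, green, blue), "camera_matrix" (3x3 intrinsics, pixels), "pose" (4x4, takes a point from camera to world coordinates). Camera axes: x right, y down, z forward; pixel columns grow to the right and rows downward; lengths in m; the calibration is good to about 2 mm. A picture is of the moment at which its call begins. There is no depth.
- hand_in(): hands the job in; it is judged then, once.
The state is a dict: "t": time; "q": joint angles; "joint_vel": joint speeds; "joint_torque": joint torques, N m; "eef_pos": TCP position; "tool_rot": TCP orientation; "contact_force": force on the tool from outside, world axes, zero at the start; "torque": the same for the moment, N m; "gripper_width": opening from 0.0 (shut) to 1.0 (fully open); "grasp_force": force on a finger pad.
Only numpy, scipy, OpenCV 4.12 (cv2) and the standard library are available. Lean on these libraries where they do the work, as an engineer would, in place of code of your own. Each camera call takes 0.05 s, during which the arm holds its last target. There are 200 camera calls.

## Working session

There is one attempt and no reset: what is moved stays moved. The work goes in short steps, Python scripts to look and compute and a tool call to move; the robot and the scene stay as the last step left them, time stands still between calls to the robot, and variables do not carry over. Pictures are saved under pics/ and viewed, at most 14 in all, crops included, and the job is handed in when it is done.

Besides the shell and the picture viewer there is one more tool, called after ">>>" by a JSON object that holds its "name" and its "arguments", one argument or row to a line. arm_command: Moves the arm, as the interface text tells. Its arguments: {"type":"object","properties":{"commands":{"type":"array","items":{"type":"number"}},"force":{"type":"number"}},"required":["commands"]}

```bash
mkdir -p pics; cat > h.py <<'E'
import numpy as np,cv2
from station import get_obs,read_camera,hand_in
def snap(n,f):
    c=read_camera(n);cv2.imwrite('pics/'+f,c['img'][:,:,::-1]);np.savez('pics/'+f[:-4]+'.npz',**c);return c
def load(f): return dict(np.load('pics/'+f+'.npz'))
def ray(c,u,v):
    d=c['pose'][:3,:3]@np.linalg.inv(c['camera_matrix'])@np.array([u,v,1.]);return c['pose'][:3,3],d
def atz(c,u,v,z):
    o,d=ray(c,u,v);return o+d*(z-o[2])/d[2]
def proj(c,p):
    P=c['pose'];q=c['camera_matrix']@(P[:3,:3].T@(np.array(p)-P[:3,3]));return q[:2]/q[2]
def tri(c1,p1,c2,p2):
    o1,d1=ray(c1,*p1);o2,d2=ray(c2,*p2)
    s=np.linalg.lstsq(np.c_[d1,-d2],o2-o1,rcond=None)[0];a=o1+s[0]*d1;b=o2+s[1]*d2
    return (a+b)/2,np.linalg.norm(a-b)
E
python3 - <<'E'
from h import *
np.set_printoptions(precision=4,suppress=True)
for n in('scene','top'):
    c=snap(n,n+'0.png');print(c['camera_matrix'],c['pose'])
    cv2.imwrite(f'pics/{n}0v.png',cv2.resize(c['img'][:,:,::-1],(800,600),interpolation=cv2.INTER_CUBIC))
print(get_obs())
E
```

```text
[[467.817    0.     257.8747]
 [  0.     467.817  194.9257]
 [  0.       0.       1.    ]] [[-0.4811  0.5638 -0.6713  1.2909]
 [ 0.8766  0.3127 -0.3657  0.4231]
 [ 0.0037 -0.7645 -0.6447  0.862 ]
 [ 0.      0.      0.      1.    ]]
[[356.1835   0.     256.9766]
 [  0.     356.1835 190.4058]
 [  0.       0.       1.    ]] [[-0.0018 -0.9816  0.191   0.2958]
 [-1.      0.0033  0.008  -0.0284]
 [-0.0085 -0.191  -0.9816  0.9585]
 [ 0.      0.      0.      1.    ]]
{'t': 0.1, 'q': array([-1.2541,  0.4777,  0.0224,  1.5563, -0.0115,  1.1093, -0.0831]), 'joint_vel': array([ 0.0002, -0.0013,  0.    , -0.0019, -0.0006, -0.0011,  0.0003]), 'joint_torque': array([  0.005 , -59.7756,   1.6139, -28.1954,   0.0129,   0.005 ,
        -0.    ]), 'eef_pos': array([0.278 , 0.6145, 0.2305]), 'tool_rot': array([-0.0001,  0.2108,  0.9775, -0.0008]), 'contact_force': array([0.0548, 0.364 , 0.9115]), 'torque': array([-0.0189, -0.0146, -0.0297]), 'grasp_force': 0.0, 'gripper_width': 1.0009903688597723}
```

View pics/top0v.png

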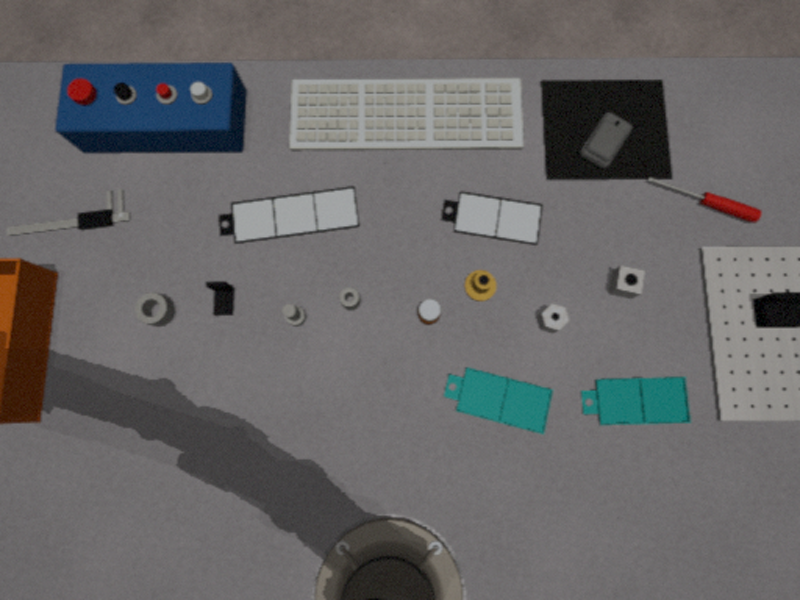

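View pics/scene0v.png

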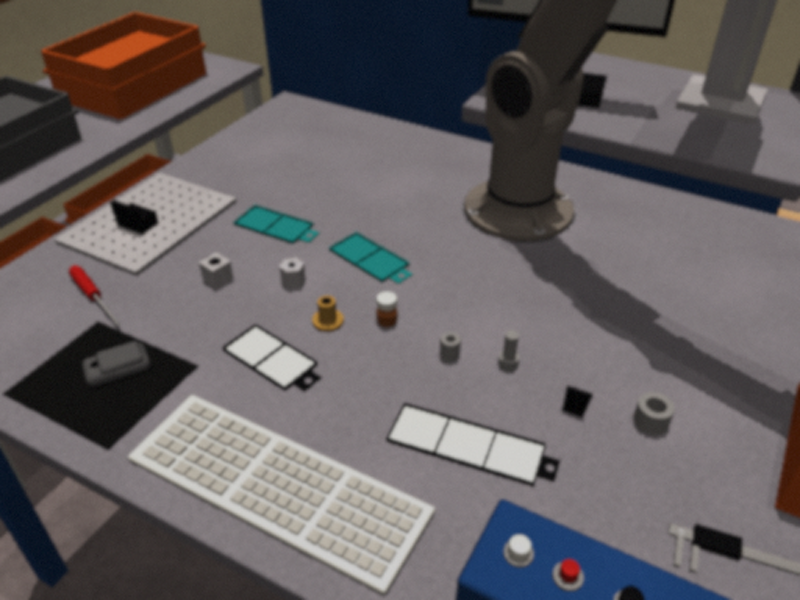

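The top view (800x600 scale) shows:
- **Parts:** large collar (154,309), stepped pin (293,314), small collar (349,298), flanged bush (481,285), hex (554,317) and square block (629,280).
- **Three_tray:** white, at (294,215) with its tab at (226,224).
- **Two_tray candidates:** white (498,218), turquoise (503,400) and turquoise (642,400). The white one, tab at (449,210), fits because its floor is white and its rims black.
- **Not wanted:** a pill bottle at (429,310) and a black bracket at (222,298).

I'll enlarge both views to confirm these.

```bash
python3 - <<'E'
from h import *
def crop(n,u0,v0,w,h,s,f):
    i=load(n)['img'][v0:v0+h,u0:u0+w,::-1];i=cv2.resize(i,None,fx=s,fy=s,interpolation=cv2.INTER_CUBIC)
    for k in range(0,w,20):
        cv2.putText(i,str(u0+k),(int(k*s),8),0,.3,(0,255,255),1);cv2.line(i,(int(k*s),10),(int(k*s),14),(0,255,255),1)
    for k in range(0,h,20): cv2.putText(i,str(v0+k),(0,int(k*s)+4),0,.3,(0,255,255),1)
    cv2.imwrite('pics/'+f,i)
c=load('top0')['img'][:,:,::-1]
crop('top0',80,115,180,100,4.4,'ta.png');crop('top0',250,115,180,100,4.4,'tb.png')
crop('scene0',120,155,160,110,5,'sa.png');crop('scene0',240,205,200,110,4,'sb.png')
a=cv2.imread('pics/ta.png');b=cv2.imread('pics/tb.png')
h=min(a.shape[0],299);s=.66
E
```

```text
(no output)
```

View pics/ta.png

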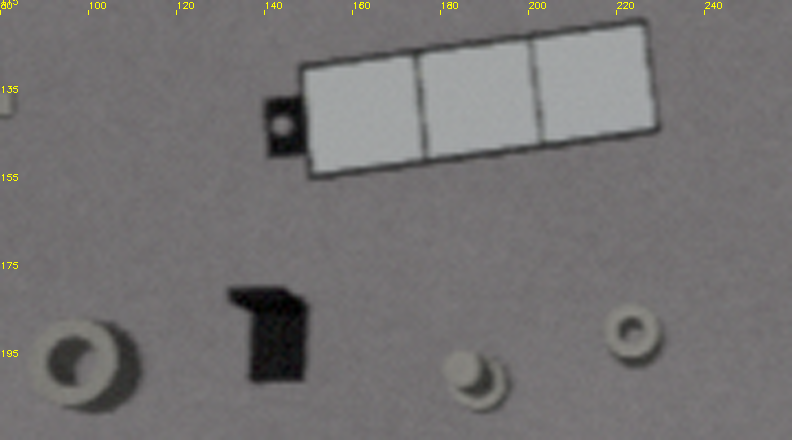

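View pics/tb.png

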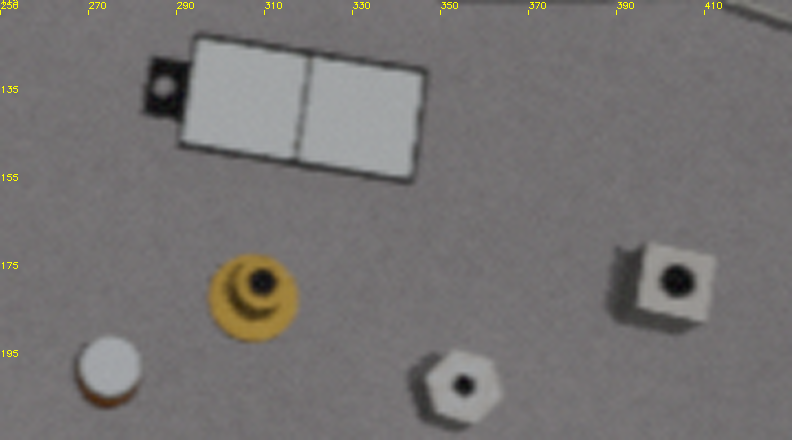

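View pics/sa.png

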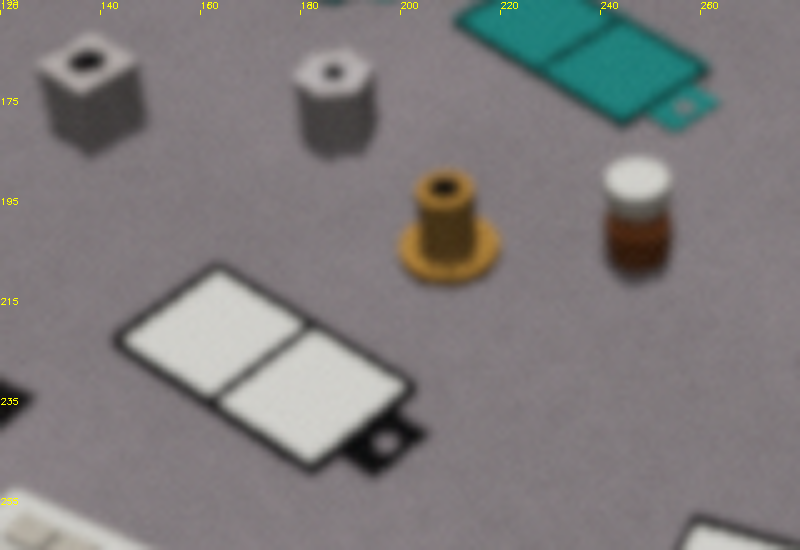

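View pics/sb.png

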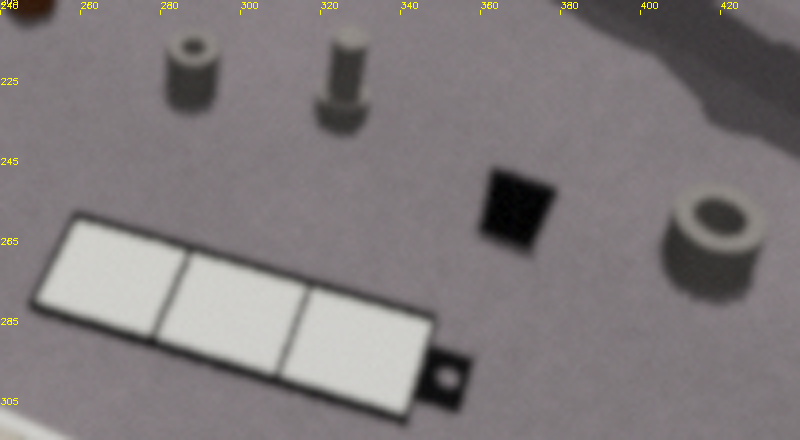

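The crops confirm the identities: collars, pin, bush, hex and block match their descriptions. The white, black-rimmed two-pocket tray with the grey-spot tab is two_tray. Next I'll triangulate.

```bash
cat > m.py <<'E'
from h import *
np.set_printoptions(precision=4,suppress=True)
T=load('top0');S=load('scene0')
N=lambda p,s,u,v:((p[0]+.5)/s-.5+u,(p[1]+.5)/s-.5+v)
A=lambda *p:N(p,4.4,80,115);B=lambda *p:N(p,4.4,250,115);C=lambda *p:N(p,5,120,155);D=lambda *p:N(p,4,240,205)
for n,a,b in [('large',A(76,362),D(718,219)),('pin',A(464,369),D(349,39)),('small',A(631,331),D(192,48)),('bush',B(262,282),C(444,187)),('hex',B(464,385),C(334,72)),('block',B(677,281),C(87,62)),
 ]: print(n,*tri(T,a,S,b))
def tray(t,s,tabi):
    P=[]
    for a,b in zip(t,s):
        x,e=tri(T,a,S,b);P.append(x);print('  corner',x,e)
    Q=np.array(P);c=Q.mean(0);print(' centre',c,'sides',[np.linalg.norm(Q[i]-Q[i-1]).round(4) for i in range(4)])
    d=(Q[0]+Q[3]-Q[1]-Q[2])/2;print(' x axis deg',np.degrees(np.arctan2(d[1],d[0])));return c,d/np.linalg.norm(d)
c,d=tray([A(301,66),A(645,20),A(660,129),A(311,178)],[D(408,422),D(30,304),D(77,213),D(436,317)],0)
for o in(.074,0,-.074): print('  pocket',c+o*d)
c,d=tray([B(196,36),B(427,71),B(411,182),B(180,146)],[C(312,473),C(115,341),C(218,264),C(415,387)],0)
for o in(.037,-.037): print('  pocket',c+o*d)
Q=[atz(T,*B(*p),.044) for p in((648,242),(716,257),(706,322),(637,304))];print('block',np.mean(Q,0),[np.degrees(np.arctan2(*(Q[i]-Q[i-1])[1::-1])) for i in range(4)],[np.linalg.norm(Q[i]-Q[i-1]) for i in range(4)])
E
python3 m.py; python3 -c "
from h import *
from scipy.spatial.transform import Rotation as R
q=get_obs()['tool_rot'];print(R.from_quat(np.roll(q,-1)).as_matrix().round(4),get_obs()['eef_pos'])"
```

```text
large [0.4583 0.4001 0.0407] 0.0012575197166623765
pin [0.4484 0.1612 0.0698] 0.00013840849857977224
small [0.4761 0.0675 0.0424] 0.0012334186603175756
bush [ 0.5028 -0.1576  0.0534] 0.0014044802926002102
hex [ 0.4415 -0.2746  0.0479] 0.0007041259023733868
block [ 0.5036 -0.4043  0.0484] 0.001424914505648461
  corner [0.6563 0.2871 0.0076] 0.0016195697091316863
  corner [0.6859 0.066  0.0094] 0.0002618058540577487
  corner [0.6119 0.0559 0.0107] 0.0015925050088887967
  corner [0.5811 0.2756 0.0096] 0.0009537111403200235
 centre [0.6338 0.1712 0.0093] sides [np.float64(0.076), np.float64(0.2231), np.float64(0.0747), np.float64(0.2218)]
 x axis deg 97.79660785478274
  pocket [0.6238 0.2445 0.0088]
  pocket [0.6338 0.1712 0.0093]
  pocket [0.6438 0.0979 0.0098]
  corner [ 0.6754 -0.1264  0.0063] 0.000626752318721132
  corner [ 0.65   -0.2722  0.0087] 0.0002097438819422169
  corner [ 0.5765 -0.2591  0.0111] 0.00220983886606531
  corner [ 0.6013 -0.1145  0.008 ] 0.000627324006985895
 centre [ 0.6258 -0.193   0.0085] sides [np.float64(0.0751), np.float64(0.1481), np.float64(0.0746), np.float64(0.1467)]
 x axis deg 80.18120805210985
  pocket [ 0.6321 -0.1566  0.0078]
  pocket [ 0.6195 -0.2295  0.0092]
block [ 0.5042 -0.4052  0.044 ] [np.float64(-13.947512836301808), np.float64(-103.28176414250794), np.float64(166.83101881612282), np.float64(74.53388404033812)] [np.float64(0.03911049705873166), np.float64(0.040908742567655886), np.float64(0.04068869029201917), np.float64(0.0414734060704707)]
[[-9.111e-01  4.121e-01 -5.000e-04]
 [ 4.121e-01  9.111e-01 -1.500e-03]
 [-1.000e-04 -1.600e-03 -1.000e+00]] [0.27802013 0.61454006 0.2304621 ]
```

Heights agree: large 41, pin 70, small 42, block 48 and bush 53 mm (a few mm high on the right side). Tray rims come out at 8–9 mm, and the sides at 76 x 222 and 75 x 148 mm. Everything is in reach. The first move turns the tool so its y axis is along world x and goes above the large collar.

>>> {"name": "arm_command", "arguments": {
  "commands": [-0.2525,-0.121,0.08,0,0,65.7,1,-0.2525,-0.121,0.08,0,0,65.7,1,-0.2525,-0.121,0.08,0,0,65.7,1,-0.2525,-0.121,0.08,0,0,65.7,1,-0.2525,-0.121,0.08,0,0,65.7,1,-0.2525,-0.121,0.08,0,0,65.7,1,-0.2525,-0.121,0.08,0,0,65.7,1,-0.2525,-0.121,0.08,0,0,65.7,1],
  "force": 40
}}

```text
t: 0.9
eef_pos: [0.4594, 0.3984, 0.1505]
tool_rot: [0.0, 0.711, 0.704, -0.001]
contact_force: [-0.4, 1.7, 0.5]
gripper_width: 0.997
grasp_force: 0.0
```

>>> {"name": "arm_command", "arguments": {
  "commands": [0.002,-0.001,0.05,0,0,0,1,0.002,-0.001,0.09,0,0,0,1,0.002,-0.001,0.12,0,0,0,1,0.002,-0.001,0.142,0,0,0,1,0.002,-0.001,0.142,0,0,0,1,0.002,-0.001,0.142,0,0,0,0,0.002,-0.001,0.142,0,0,0,0,0.002,-0.001,0.142,0,0,0,0]
}}

```text
t: 1.7
eef_pos: [0.4585, 0.4035, 0.0113]
tool_rot: [-0.0, 0.707, 0.707, 0.002]
contact_force: [-0.2, -0.5, 2.9]
gripper_width: 0.628
grasp_force: 42.0
```

>>> {"name": "arm_command", "arguments": {
  "commands": [0,0,0,0,0,0,0,0,0,0,0,0,0,0,0,0,0,0,0,0,0,0,0,0,0,0,0,0]
}}

```text
t: 2.1
eef_pos: [0.4585, 0.4035, 0.0112]
tool_rot: [-0.0, 0.707, 0.707, 0.002]
contact_force: [-1.1, -2.1, 7.6]
gripper_width: 0.625
grasp_force: 42.3
```

>>> {"name": "arm_command", "arguments": {
  "commands": [0,0,-0.03,0,0,0,0,0,0,-0.07,0,0,0,0,-0.156,0.165,-0.08,0,0,0,0,-0.156,0.165,-0.08,0,0,0,0,-0.156,0.165,-0.08,0,0,0,0,-0.156,0.165,-0.08,0,0,0,0,-0.156,0.165,-0.08,0,0,0,0,-0.156,0.165,-0.08,0,0,0,0]
}}

```text
t: 2.9
eef_pos: [0.6263, 0.2402, 0.0905]
tool_rot: [0.002, 0.71, 0.704, 0.0]
contact_force: [0.0, -0.2, -2.5]
gripper_width: 0.63
grasp_force: 43.4
```

>>> {"name": "arm_command", "arguments": {
  "commands": [0,0,0.0,0,0,0,0,0,0,0,0,0,0,0]
}}

```text
t: 3.1
eef_pos: [0.6211, 0.2482, 0.0892]
tool_rot: [-0.001, 0.707, 0.708, -0.0]
contact_force: [-0.8, 0.1, -3.2]
gripper_width: 0.628
grasp_force: 43.4
```

>>> {"name": "arm_command", "arguments": {
  "commands": [0,0.002,0.03,0,0,0,0,0,0.002,0.05,0,0,0,0,0,0.002,0.06,0,0,0,0,0,0.002,0.067,0,0,0,0,0,0.002,0.07,0,0,0,0,0,0.002,0.072,0,0,0,0,0,0.002,0.073,0,0,0,0,0,0.002,0.074,0,0,0,0]
}}

```text
t: 3.9
eef_pos: [0.6248, 0.2468, 0.0159]
tool_rot: [0.0, 0.707, 0.707, 0.001]
contact_force: [0.6, 0.2, -2.3]
gripper_width: 0.627
grasp_force: 43.3
```

>>> {"name": "arm_command", "arguments": {
  "commands": [0,0,0,0,0,0,0,0,0,0,0,0,0,0,0,0,0,0,0,0,0]
}}

```text
t: 4.2
eef_pos: [0.6244, 0.2466, 0.0155]
tool_rot: [0.0, 0.707, 0.707, 0.0]
contact_force: [0.2, -0.0, -1.8]
gripper_width: 0.624
grasp_force: 43.3
```

>>> {"name": "arm_command", "arguments": {
  "commands": [0,0,0.001,0,0,0,0,0,0,0.001,0,0,0,0,0,0,0.001,0,0,0,1,0,0,0.001,0,0,0,1,0,0,0.001,0,0,0,1,0,0,0.001,0,0,0,1,0,0,-0.03,0,0,0,1,0,0,-0.08,0,0,0,1]
}}

```text
t: 5.0
eef_pos: [0.6217, 0.2457, 0.0928]
tool_rot: [-0.001, 0.707, 0.707, -0.003]
contact_force: [0.7, 1.0, -0.2]
gripper_width: 1.001
grasp_force: 0.0
```

>>> {"name": "arm_command", "arguments": {
  "commands": [-0.179,-0.148,-0.04,0,0,0,1,-0.179,-0.148,-0.04,0,0,0,1,-0.179,-0.148,-0.04,0,0,0,1,-0.179,-0.148,-0.04,0,0,0,1,-0.179,-0.148,-0.04,0,0,0,1,-0.179,-0.148,-0.04,0,0,0,1,-0.179,-0.148,-0.04,0,0,0,1,-0.179,-0.148,-0.04,0,0,0,1]
}}

```text
t: 5.8
eef_pos: [0.4772, 0.0689, 0.1355]
tool_rot: [0.0, 0.707, 0.707, 0.001]
contact_force: [0.7, -0.5, -0.3]
gripper_width: 0.997
grasp_force: 0.0
```

```bash
python3 - <<'E'
from h import *
c=snap('top','top1.png');i=c['img'][115:215,80:260,::-1];cv2.imwrite('pics/t1.png',cv2.resize(i,None,fx=4.4,fy=4.4,interpolation=cv2.INTER_CUBIC))
print(get_obs()['eef_pos'],get_obs()['gripper_width'],proj(c,[.6238,.2445,.043]))
E
```

```text
[0.47707915 0.06892517 0.13528279] 0.9966123446075624 [158.74003794 136.33739962]
```

View pics/t1.png

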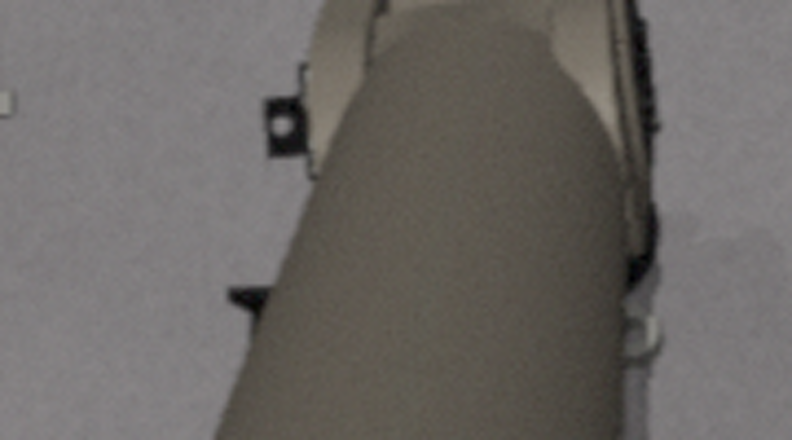

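The arm hides the tray in this picture, so I'll check the collar later. Next is the small collar.

>>> {"name": "arm_command", "arguments": {
  "commands": [-0.001,-0.001,0.05,0,0,0,1,-0.001,-0.001,0.09,0,0,0,1,-0.001,-0.001,0.115,0,0,0,1,-0.001,-0.001,0.128,0,0,0,1,-0.001,-0.001,0.128,0,0,0,1,-0.001,-0.001,0.128,0,0,0,1,-0.001,-0.001,0.128,0,0,0,0,-0.001,-0.001,0.128,0,0,0,0]
}}

```text
t: 6.65
eef_pos: [0.4761, 0.0671, 0.0085]
tool_rot: [0.001, 0.707, 0.707, 0.001]
contact_force: [0.1, 0.0, -0.0]
gripper_width: 0.691
grasp_force: 0.0
```

>>> {"name": "arm_command", "arguments": {
  "commands": [0,0,0,0,0,0,0,0,0,0,0,0,0,0,0,0,0,0,0,0,0,0,0,0,0,0,0,0,0,0,0,0,0,0,0]
}}

```text
t: 7.15
eef_pos: [0.4758, 0.0669, 0.0082]
tool_rot: [0.0, 0.707, 0.707, 0.001]
contact_force: [-1.2, 0.1, 8.5]
gripper_width: 0.385
grasp_force: 39.0
```

>>> {"name": "arm_command", "arguments": {
  "commands": [0,0,-0.03,0,0,0,0,0,0,-0.07,0,0,0,0,0.031,0.168,-0.08,0,0,0,0,0.031,0.168,-0.08,0,0,0,0,0.031,0.168,-0.08,0,0,0,0,0.031,0.168,-0.08,0,0,0,0,0.031,0.168,-0.08,0,0,0,0,0.031,0.168,-0.08,0,0,0,0]
}}

```text
t: 7.95
eef_pos: [0.6423, 0.0973, 0.0866]
tool_rot: [-0.0, 0.707, 0.707, -0.001]
contact_force: [-0.1, 0.3, -1.3]
gripper_width: 0.386
grasp_force: 40.5
```

>>> {"name": "arm_command", "arguments": {
  "commands": [0,0,0,0,0,0,0,0,0,0,0,0,0,0,0,0,0,0,0,0,0]
}}

```text
t: 8.25
eef_pos: [0.6424, 0.0975, 0.0874]
tool_rot: [-0.0, 0.707, 0.707, -0.0]
contact_force: [-0.1, 0.2, -1.0]
gripper_width: 0.39
grasp_force: 40.5
```

>>> {"name": "arm_command", "arguments": {
  "commands": [0,0.001,0.03,0,0,0,0,0,0.001,0.05,0,0,0,0,0,0.001,0.062,0,0,0,0,0,0.001,0.068,0,0,0,0,0,0.001,0.072,0,0,0,0,0,0.001,0.074,0,0,0,0,0,0.001,0.075,0,0,0,0,0,0.001,0.0755,0,0,0,0]
}}

```text
t: 9.05
eef_pos: [0.6446, 0.0977, 0.0124]
tool_rot: [0.0, 0.707, 0.707, 0.0]
contact_force: [-0.0, -0.4, -1.9]
gripper_width: 0.389
grasp_force: 40.5
```

>>> {"name": "arm_command", "arguments": {
  "commands": [0,0,0,0,0,0,0,0,0,0,0,0,0,0,0,0,0,0,0,0,0]
}}

```text
t: 9.35
eef_pos: [0.6443, 0.0977, 0.012]
tool_rot: [0.0, 0.707, 0.707, 0.0]
contact_force: [-0.3, 0.3, -2.6]
gripper_width: 0.385
grasp_force: 40.5
```

>>> {"name": "arm_command", "arguments": {
  "commands": [0,0,0.001,0,0,0,0,0,0,0.001,0,0,0,1,0,0,0.001,0,0,0,1,0,0,0.001,0,0,0,1,0,0,0.001,0,0,0,1,0,0,0.001,0,0,0,1,0,0,-0.03,0,0,0,1,0,0,-0.08,0,0,0,1]
}}

```text
t: 10.15
eef_pos: [0.6414, 0.0973, 0.0894]
tool_rot: [-0.002, 0.707, 0.707, -0.003]
contact_force: [1.6, 0.5, 0.1]
gripper_width: 0.998
grasp_force: 0.0
```

>>> {"name": "arm_command", "arguments": {
  "commands": [-0.36,-0.1,-0.05,0,0,14,1,-0.36,-0.1,-0.05,0,0,14,1,-0.36,-0.1,-0.05,0,0,14,1,-0.36,-0.1,-0.05,0,0,14,1,-0.36,-0.1,-0.05,0,0,14,1,-0.36,-0.1,-0.05,0,0,14,1,-0.36,-0.1,-0.05,0,0,14,1,-0.36,-0.1,-0.05,0,0,14,1]
}}

```text
t: 10.95
eef_pos: [0.5418, -0.2677, 0.1429]
tool_rot: [0.001, 0.79, 0.613, -0.001]
contact_force: [-0.2, 0.3, -0.5]
gripper_width: 0.997
grasp_force: 0.0
```

>>> {"name": "arm_command", "arguments": {
  "commands": [0,0,0,0,0,0,1,0,0,0,0,0,0,1,0,0,0,0,0,0,1]
}}

```text
t: 11.25
eef_pos: [0.5445, -0.2604, 0.1414]
tool_rot: [-0.001, 0.788, 0.616, 0.0]
contact_force: [-0.2, -0.2, -0.2]
gripper_width: 0.997
grasp_force: 0.0
```

```bash
python3 - <<'E'
from h import *
from scipy.spatial.transform import Rotation as R
c=snap('top','top2.png');i=c['img'][105:225,80:290,::-1]
s=snap('scene','scene2.png');j=s['img'][200:320,240:450,::-1]
cv2.imwrite('pics/t2.png',cv2.resize(np.vstack([i,j]),None,fx=2.5,fy=2.5,interpolation=cv2.INTER_CUBIC))
o=get_obs();M=R.from_quat(np.roll(o['tool_rot'],-1)).as_matrix();p=o['eef_pos'];print(p,M.round(3),'to block',(M.T@(np.array([.504,-.405,.0065])-p)).round(4))
for q in([.6238,.2445,.043],[.6438,.0979,.043]):print(proj(c,q),proj(s,q))
E
```

```text
[ 0.54455928 -0.26033061  0.14140674] [[ 0.24   0.971 -0.   ]
 [ 0.971 -0.24   0.001]
 [ 0.001 -0.001 -1.   ]] to block [-0.1503 -0.0046  0.1348]
[158.74003794 136.33739962] [330.3635999  282.14876446]
[213.04237398 129.06734083] [267.90803931 263.95318546]
```

View pics/t2.png

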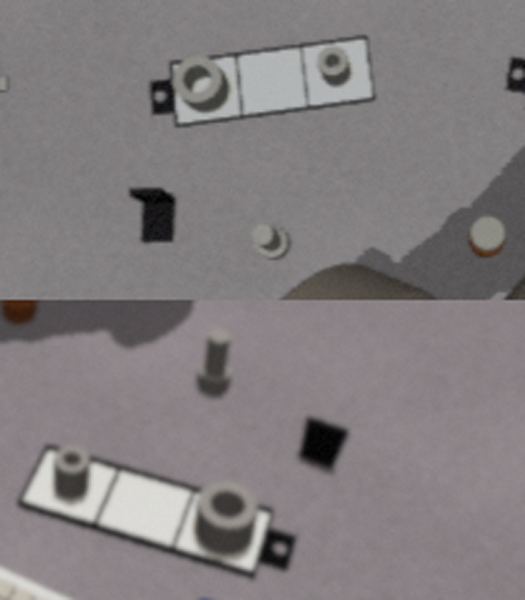

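Both collars stand upright in their pockets, with tops at crop (201,82) and (334,63). Next is the square block.

>>> {"name": "arm_command", "arguments": {
  "commands": [-0.05,-0.005,0,0,0,0,1,-0.1,-0.005,0,0,0,0,1,-0.15,-0.005,0,0,0,0,1,-0.15,-0.005,0.04,0,0,0,1,-0.15,-0.005,0.05,0,0,0,1,-0.15,-0.005,0.05,0,0,0,1,-0.15,-0.005,0.05,0,0,0,1,-0.15,-0.005,0.05,0,0,0,1]
}}

```text
t: 12.15
eef_pos: [0.5043, -0.406, 0.0932]
tool_rot: [0.001, 0.788, 0.616, 0.001]
contact_force: [-0.7, -0.4, -0.5]
gripper_width: 0.999
grasp_force: 0.0
```

```bash
python3 - <<'E'
from h import *
from scipy.spatial.transform import Rotation as R
o=get_obs();M=R.from_quat(np.roll(o['tool_rot'],-1)).as_matrix();p=o['eef_pos'];print(p,M.round(3)[:,1],'to block',(M.T@(np.array([.504,-.405,.0065])-p)).round(4))
E
```

```text
[ 0.50430765 -0.4060499   0.09324899] [ 0.971 -0.24   0.002] to block [ 0.001  -0.0007  0.0867]
```

>>> {"name": "arm_command", "arguments": {
  "commands": [0.001,0,0.04,0,0,0,1,0.001,0,0.07,0,0,0,1,0.001,0,0.085,0,0,0,1,0.001,0,0.085,0,0,0,1,0.001,0,0.085,0,0,0,1,0.001,0,0.085,0,0,0,0,0.001,0,0.085,0,0,0,0,0.001,0,0.085,0,0,0,0]
}}

```text
t: 12.95
eef_pos: [0.5034, -0.4061, 0.0078]
tool_rot: [0.001, 0.788, 0.615, 0.0]
contact_force: [0.2, -0.4, -0.3]
gripper_width: 0.512
grasp_force: 0.0
```

>>> {"name": "arm_command", "arguments": {
  "commands": [0,0,0,0,0,0,0,0,0,0,0,0,0,0,0,0,0,0,0,0,0,0,0,0,0,0,0,0,0,0,0,0,0,0,0]
}}

```text
t: 13.45
eef_pos: [0.5036, -0.4061, 0.0079]
tool_rot: [0.001, 0.788, 0.615, 0.0]
contact_force: [-0.9, -0.0, 6.5]
gripper_width: 0.488
grasp_force: 41.1
```

>>> {"name": "arm_command", "arguments": {
  "commands": [0,0,-0.03,0,0,0,0,0,0,-0.07,0,0,0,0,0,0,-0.1,0,0,0,0,0,0,-0.11,0,0,-14,0,0,0,-0.11,0,0,-14,0,0,0,-0.11,0,0,-14,0,0,0,-0.11,0,0,-14,0,0,0,-0.11,0,0,-14,0]
}}

```text
t: 14.25
eef_pos: [0.5025, -0.4054, 0.1161]
tool_rot: [-0.001, 0.708, 0.706, -0.0]
contact_force: [-0.1, 0.3, -2.3]
gripper_width: 0.492
grasp_force: 41.2
```

>>> {"name": "arm_command", "arguments": {
  "commands": [0.288,0.131,0,0,0,0,0,0.288,0.131,0,0,0,0,0,0.288,0.131,0,0,0,0,0,0.288,0.131,0,0,0,0,0,0.288,0.131,0,0,0,0,0,0.288,0.131,0,0,0,0,0,0.288,0.131,0,0,0,0,0,0.288,0.131,0,0,0,0,0]
}}

```text
t: 15.05
eef_pos: [0.6355, -0.1125, 0.1159]
tool_rot: [-0.001, 0.705, 0.709, 0.001]
contact_force: [-0.4, 0.8, -2.7]
gripper_width: 0.486
grasp_force: 41.2
```

>>> {"name": "arm_command", "arguments": {
  "commands": [0.288,0,0,0,0,0,0,0.288,0,0,0,0,0,0,0.288,0,0,0,0,0,0,0.288,0,0,0,0,0,0,0.288,0,0,0,0,0,0,0.288,0,0,0,0,0,0,0.288,0,0,0,0,0,0,0.288,0,0,0,0,0,0]
}}

```text
t: 15.85
eef_pos: [0.6341, 0.1696, 0.1163]
tool_rot: [0.0, 0.707, 0.707, -0.001]
contact_force: [0.4, -1.5, -2.7]
gripper_width: 0.485
grasp_force: 41.3
```

>>> {"name": "arm_command", "arguments": {
  "commands": [0,0,0,0,0,0,0,0,0,0,0,0,0,0,0,0,0,0,0,0,0]
}}

```text
t: 16.15
eef_pos: [0.6346, 0.1682, 0.1169]
tool_rot: [0.0, 0.708, 0.706, -0.0]
contact_force: [0.2, -0.4, -2.4]
gripper_width: 0.488
grasp_force: 41.3
```

>>> {"name": "arm_command", "arguments": {
  "commands": [0.002,-0.001,0.04,0,0,0,0,0.002,-0.001,0.07,0,0,0,0,0.002,-0.001,0.085,0,0,0,0,0.002,-0.001,0.095,0,0,0,0,0.002,-0.001,0.1,0,0,0,0,0.002,-0.001,0.103,0,0,0,0,0.002,-0.001,0.104,0,0,0,0,0.002,-0.001,0.105,0,0,0,0]
}}

```text
t: 16.95
eef_pos: [0.634, 0.1724, 0.0127]
tool_rot: [0.0, 0.707, 0.707, 0.001]
contact_force: [0.8, -0.2, -2.5]
gripper_width: 0.487
grasp_force: 41.3
```

>>> {"name": "arm_command", "arguments": {
  "commands": [0,0,0,0,0,0,0,0,0,0,0,0,0,0,0,0,0,0,0,0,0]
}}

```text
t: 17.25
eef_pos: [0.6335, 0.1723, 0.0121]
tool_rot: [0.0, 0.707, 0.707, 0.0]
contact_force: [-0.0, -1.2, -3.3]
gripper_width: 0.484
grasp_force: 41.3
```

>>> {"name": "arm_command", "arguments": {
  "commands": [0,0,0.001,0,0,0,0,0,0,0.001,0,0,0,0,0,0,0.001,0,0,0,1,0,0,0.001,0,0,0,1,0,0,0.001,0,0,0,1,0,0,0.001,0,0,0,1,0,0,-0.03,0,0,0,1,0,0,-0.08,0,0,0,1]
}}

```text
t: 18.05
eef_pos: [0.6307, 0.1717, 0.0894]
tool_rot: [-0.001, 0.707, 0.707, -0.003]
contact_force: [1.1, 1.0, 0.1]
gripper_width: 0.999
grasp_force: 0.0
```

>>> {"name": "arm_command", "arguments": {
  "commands": [-0.33,-0.131,-0.04,0,0,0,1,-0.33,-0.131,-0.04,0,0,0,1,-0.33,-0.131,-0.04,0,0,0,1,-0.33,-0.131,-0.04,0,0,0,1,-0.33,-0.131,-0.04,0,0,0,1,-0.33,-0.131,-0.04,0,0,0,1,-0.33,-0.131,-0.04,0,0,0,1,-0.33,-0.131,-0.04,0,0,0,1]
}}

```text
t: 18.85
eef_pos: [0.4992, -0.1646, 0.1329]
tool_rot: [0.001, 0.711, 0.703, -0.001]
contact_force: [0.7, -0.3, -0.0]
gripper_width: 0.997
grasp_force: 0.0
```

>>> {"name": "arm_command", "arguments": {
  "commands": [0,0,0,0,0,0,1,0,0,0,0,0,0,1,0,0,0,0,0,0,1]
}}

```text
t: 19.15
eef_pos: [0.5029, -0.1557, 0.1315]
tool_rot: [-0.0, 0.706, 0.708, 0.0]
contact_force: [-0.3, -0.2, -0.5]
gripper_width: 1.0
grasp_force: 0.0
```

```bash
python3 - <<'E'
from h import *
c=snap('top','top3.png');i=c['img'][105:225,80:290,::-1]
s=snap('scene','scene3.png');j=s['img'][150:310,150:360,::-1]
cv2.imwrite('pics/t3.png',cv2.resize(np.vstack([i,j]),None,fx=2.14,fy=2.14,interpolation=cv2.INTER_CUBIC))
print(get_obs()['eef_pos'],get_obs()['gripper_width'])
E
```

```text
[ 0.50268253 -0.15595587  0.13149865] 1.0018519659206955
```

View pics/t3.png

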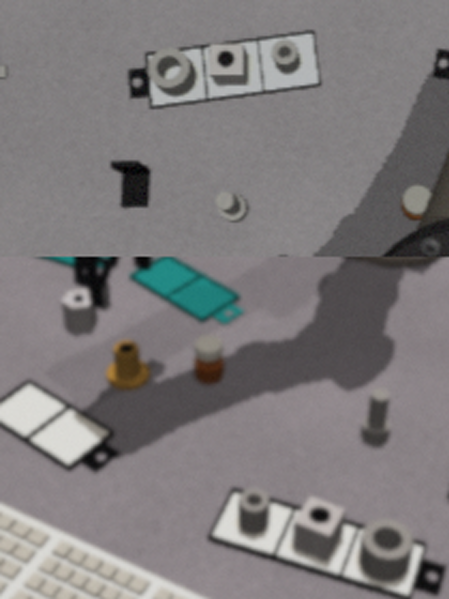

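The three-pocket tray is filled and every part in it is upright. The fingers appear at crop (90,275), which looks off to the side of the bush at (127,360), so I'll check the alignment before descending.

```bash
python3 - <<'E'
from h import *
T=load('top3');S=load('scene3');p=get_obs()['eef_pos']
print([((proj(S,q)-[150,150])*2.14+[0,257]).round(1) for q in (p,p+[.0425,0,.013],p-[.0425,0,-.013],[.5028,-.1576,.048],[.5028,-.1576,.004])])
# bush position alternatives from each camera at known height
t0=load('top0');s0=load('scene0')
print(atz(t0,(262.5/4.4)-.5+250,282.5/4.4-.5+115,.048),atz(t0,(254.5/4.4)-.5+250,298.5/4.4-.5+115,.008),atz(s0,444.5/5-.5+120,187.5/5-.5+155,.048),atz(s0,449.5/5-.5+120,246/5-.5+155,.008))
E
```

```text
[array([122.5, 297.8]), array([101.8, 308. ]), array([141. , 271.1]), array([125.8, 350.3]), array([127.9, 376.3])]
[ 0.50366675 -0.1576757   0.048     ] [ 0.50265048 -0.15809977  0.008     ] [ 0.49769413 -0.16213823  0.048     ] [ 0.49976257 -0.16054732  0.008     ]
```

The projected fingertip positions, (102,308) and (141,271), match what the picture shows, and the bush is at about (0.502,-0.159). I'll go ahead with the grasp.

>>> {"name": "arm_command", "arguments": {
  "commands": [-0.003,-0.001,0.05,0,0,0,1,-0.003,-0.001,0.085,0,0,0,1,-0.003,-0.001,0.105,0,0,0,1,-0.003,-0.001,0.117,0,0,0,1,-0.003,-0.001,0.117,0,0,0,1,-0.003,-0.001,0.117,0,0,0,1,-0.003,-0.001,0.117,0,0,0,0,-0.003,-0.001,0.117,0,0,0,0]
}}

```text
t: 20.05
eef_pos: [0.502, -0.1608, 0.0159]
tool_rot: [0.001, 0.707, 0.707, 0.001]
contact_force: [0.1, 1.1, -0.2]
gripper_width: 0.692
grasp_force: 0.0
```

>>> {"name": "arm_command", "arguments": {
  "commands": [0,0,0,0,0,0,0,0,0,0,0,0,0,0,0,0,0,0,0,0,0,0,0,0,0,0,0,0,0,0,0,0,0,0,0]
}}

```text
t: 20.55
eef_pos: [0.5019, -0.1608, 0.0156]
tool_rot: [0.001, 0.707, 0.707, 0.001]
contact_force: [-0.2, 0.9, 5.4]
gripper_width: 0.357
grasp_force: 39.2
```

>>> {"name": "arm_command", "arguments": {
  "commands": [0,0,-0.03,0,0,0,0,0,0,-0.07,0,0,0,0,-0.07,0.118,-0.08,0,0,0,0,-0.07,0.118,-0.08,0,0,0,0,-0.07,0.118,-0.08,0,0,0,0,-0.07,0.118,-0.08,0,0,0,0,-0.07,0.118,-0.08,0,0,0,0,-0.07,0.118,-0.08,0,0,0,0]
}}

```text
t: 21.35
eef_pos: [0.6175, -0.23, 0.0939]
tool_rot: [-0.001, 0.707, 0.707, -0.0]
contact_force: [-0.1, 0.4, -2.0]
gripper_width: 0.358
grasp_force: 40.8
```

>>> {"name": "arm_command", "arguments": {
  "commands": [0,0,0,0,0,0,0,0,0,0,0,0,0,0,0,0,0,0,0,0,0]
}}

```text
t: 21.65
eef_pos: [0.6187, -0.2304, 0.0949]
tool_rot: [-0.0, 0.707, 0.707, 0.0]
contact_force: [-0.4, -0.2, -2.2]
gripper_width: 0.357
grasp_force: 40.8
```

>>> {"name": "arm_command", "arguments": {
  "commands": [0,0.001,0.03,0,0,0,0,0,0.001,0.05,0,0,0,0,0,0.001,0.062,0,0,0,0,0,0.001,0.068,0,0,0,0,0,0.001,0.072,0,0,0,0,0,0.001,0.074,0,0,0,0,0,0.001,0.075,0,0,0,0,0,0.001,0.0755,0,0,0,0]
}}

```text
t: 22.45
eef_pos: [0.6205, -0.2309, 0.0198]
tool_rot: [0.0, 0.707, 0.707, 0.0]
contact_force: [0.7, 0.3, -2.3]
gripper_width: 0.361
grasp_force: 40.9
```

>>> {"name": "arm_command", "arguments": {
  "commands": [0,0,0,0,0,0,0,0,0,0,0,0,0,0,0,0,0,0,0,0,0]
}}

```text
t: 22.75
eef_pos: [0.6202, -0.2308, 0.0195]
tool_rot: [0.0, 0.707, 0.707, 0.0]
contact_force: [0.4, 0.1, -2.7]
gripper_width: 0.36
grasp_force: 40.9
```

>>> {"name": "arm_command", "arguments": {
  "commands": [0,0,0.001,0,0,0,0,0,0,0.001,0,0,0,1,0,0,0.001,0,0,0,1,0,0,0.001,0,0,0,1,0,0,0.001,0,0,0,1,0,0,0.001,0,0,0,1,0,0,-0.03,0,0,0,1,0,0,-0.08,0,0,0,1]
}}

```text
t: 23.55
eef_pos: [0.6176, -0.2296, 0.0969]
tool_rot: [-0.003, 0.707, 0.707, -0.002]
contact_force: [1.0, -0.9, 0.3]
gripper_width: 0.997
grasp_force: 0.0
```

>>> {"name": "arm_command", "arguments": {
  "commands": [0.34,-0.14,-0.05,0,0,0,1,0.34,-0.14,-0.05,0,0,0,1,0.34,-0.14,-0.05,0,0,0,1,0.34,-0.14,-0.05,0,0,0,1,0.34,-0.14,-0.05,0,0,0,1,0.34,-0.14,-0.05,0,0,0,1,0.34,-0.14,-0.05,0,0,0,1,0.34,-0.14,-0.05,0,0,0,1]
}}

```text
t: 24.35
eef_pos: [0.4785, 0.1141, 0.1499]
tool_rot: [-0.001, 0.705, 0.709, 0.001]
contact_force: [0.3, -0.2, 0.6]
gripper_width: 1.001
grasp_force: 0.0
```

>>> {"name": "arm_command", "arguments": {
  "commands": [0.052,-0.032,0,0,0,0,1,0.052,-0.032,0,0,0,0,1,0.052,-0.032,0,0,0,0,1,0.052,-0.032,0,0,0,0,1,0.052,-0.032,0,0,0,0,1,0.052,-0.032,0,0,0,0,1]
}}

```text
t: 24.95
eef_pos: [0.4491, 0.1599, 0.1493]
tool_rot: [0.0, 0.708, 0.706, -0.0]
contact_force: [1.0, 0.8, -0.3]
gripper_width: 0.999
grasp_force: 0.0
```

```bash
python3 - <<'E'
from h import *
c=snap('top','top4.png');i=c['img'][105:225,250:430,::-1]
s=snap('scene','scene4.png');j=s['img'][150:270,120:300,::-1]
cv2.imwrite('pics/t4.png',cv2.resize(np.vstack([i,j]),None,fx=2.5,fy=2.5,interpolation=cv2.INTER_CUBIC))
print(get_obs()['eef_pos'],get_obs()['gripper_width'])
t0=load('top0');s0=load('scene0')
print(atz(t0,464.5/4.4-.5+80,369.5/4.4-.5+115,.068),atz(s0,349.5/4-.5+240,39.5/4-.5+205,.068))
E
```

```text
[0.4488283  0.16033733 0.14926837] 0.9975771288534566
[0.44876828 0.16154044 0.068     ] [0.4464877 0.1606889 0.068    ]
```

View pics/t4.png

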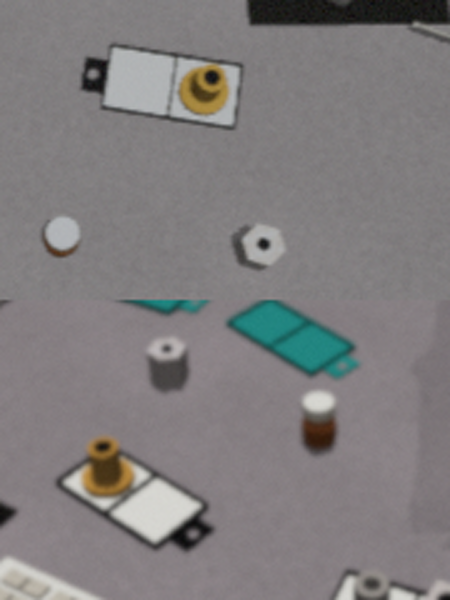

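The bush is upright in the pocket away from the tab, with its flange at crop (204,90), and the hex hasn't moved. The last part is the pin.

>>> {"name": "arm_command", "arguments": {
  "commands": [0.001,-0.001,0.04,0,0,0,1,0.001,-0.001,0.075,0,0,0,1,0.001,-0.001,0.1,0,0,0,1,0.001,-0.001,0.115,0,0,0,1,0.001,-0.001,0.122,0,0,0,1,0.001,-0.001,0.122,0,0,0,1,0.001,-0.001,0.122,0,0,0,1,0.001,-0.001,0.122,0,0,0,0]
}}

```text
t: 25.85
eef_pos: [0.4481, 0.1626, 0.0282]
tool_rot: [0.0, 0.707, 0.707, 0.001]
contact_force: [0.2, 0.8, -0.8]
gripper_width: 0.857
grasp_force: 0.0
```

>>> {"name": "arm_command", "arguments": {
  "commands": [0,0,0,0,0,0,0,0,0,0,0,0,0,0,0,0,0,0,0,0,0,0,0,0,0,0,0,0,0,0,0,0,0,0,0,0,0,0,0,0,0,0,0,0,0,0,0,0,0]
}}

```text
t: 26.55
eef_pos: [0.4477, 0.1625, 0.0275]
tool_rot: [0.0, 0.707, 0.707, 0.0]
contact_force: [0.3, 1.0, 4.8]
gripper_width: 0.247
grasp_force: 39.7
```

>>> {"name": "arm_command", "arguments": {
  "commands": [0,0,-0.03,0,0,0,0,0,0,-0.07,0,0,0,0,-0.05,0.02,-0.08,0,0,0,0,-0.09,0.05,-0.08,0,0,0,0,-0.13,0.08,-0.08,0,0,0,0,-0.17,0.1,-0.08,0,0,0,0,-0.21,0.12,-0.08,0,0,0,0,-0.25,0.145,-0.08,0,0,0,0]
}}

```text
t: 27.35
eef_pos: [0.5911, -0.0894, 0.1062]
tool_rot: [-0.001, 0.707, 0.707, -0.001]
contact_force: [1.1, -0.1, -2.4]
gripper_width: 0.247
grasp_force: 40.0
```

>>> {"name": "arm_command", "arguments": {
  "commands": [-0.03,0.02,0,0,0,0,0,-0.055,0.035,0,0,0,0,0,-0.068,0.039,0,0,0,0,0,-0.068,0.039,0,0,0,0,0,-0.068,0.039,0,0,0,0,0,-0.068,0.039,0,0,0,0,0,-0.068,0.039,0,0,0,0,0]
}}

```text
t: 28.05
eef_pos: [0.6307, -0.1537, 0.1072]
tool_rot: [-0.001, 0.707, 0.708, 0.0]
contact_force: [0.3, 0.2, -2.9]
gripper_width: 0.248
grasp_force: 39.8
```

Target z is 0.0275+0.0035 = 0.031, so I go down about 0.076.

>>> {"name": "arm_command", "arguments": {
  "commands": [-0.001,0.001,0.03,0,0,0,0,-0.001,0.001,0.05,0,0,0,0,-0.001,0.001,0.062,0,0,0,0,-0.001,0.001,0.068,0,0,0,0,-0.001,0.001,0.072,0,0,0,0,-0.001,0.001,0.074,0,0,0,0,-0.001,0.001,0.0755,0,0,0,0,-0.001,0.001,0.0755,0,0,0,0]
}}

```text
t: 28.85
eef_pos: [0.6324, -0.1569, 0.0323]
tool_rot: [0.0, 0.707, 0.707, 0.0]
contact_force: [-0.9, -0.0, -1.7]
gripper_width: 0.246
grasp_force: 39.9
```

>>> {"name": "arm_command", "arguments": {
  "commands": [0,0,0,0,0,0,0,0,0,0,0,0,0,0,0,0,0,0,0,0,0]
}}

```text
t: 29.15
eef_pos: [0.6322, -0.1568, 0.032]
tool_rot: [0.0, 0.707, 0.707, 0.0]
contact_force: [0.0, -0.7, -3.4]
gripper_width: 0.244
grasp_force: 39.9
```

>>> {"name": "arm_command", "arguments": {
  "commands": [0,0,0.001,0,0,0,0,0,0,0.0013,0,0,0,0,0,0,0.0013,0,0,0,0,0,0,0.0013,0,0,0,1,0,0,0.0013,0,0,0,1,0,0,0.0013,0,0,0,1,0,0,0.0013,0,0,0,1,0,0,0.0013,0,0,0,1]
}}

```text
t: 29.95
eef_pos: [0.6321, -0.1568, 0.0305]
tool_rot: [0.0, 0.707, 0.707, 0.0]
contact_force: [0.7, -0.6, 0.4]
gripper_width: 1.001
grasp_force: 0.0
```

>>> {"name": "arm_command", "arguments": {
  "commands": [0,0,-0.03,0,0,0,1,0,0,-0.07,0,0,0,1,0,0,-0.12,0,0,0,1,0,-0.1,-0.15,0,0,0,1,0.1,-0.15,-0.15,0,0,0,1,0.1,-0.15,-0.15,0,0,0,1,0.1,-0.15,-0.15,0,0,0,1,0.1,-0.15,-0.15,0,0,0,1]
}}

```text
t: 30.75
eef_pos: [0.4782, -0.0526, 0.1805]
tool_rot: [-0.002, 0.706, 0.709, 0.0]
contact_force: [-0.3, 0.3, -0.1]
gripper_width: 1.002
grasp_force: 0.0
```

```bash
python3 - <<'E'
from h import *
c=snap('top','top5.png');i=c['img'][105:225,130:430,::-1]
s=snap('scene','scene5.png');j=s['img'][140:310,120:420,::-1]
cv2.imwrite('pics/t5.png',cv2.resize(np.vstack([i,j]),None,fx=2,fy=2,interpolation=cv2.INTER_CUBIC))
print(get_obs())
E
```

```text
{'t': 30.85, 'q': array([-0.37902748,  0.23395364,  0.4256824 ,  2.07411368, -0.12806278,
        0.85663707,  0.12159368]), 'joint_vel': array([ 0.02936786,  0.03247654,  0.01758886, -0.0375203 , -0.00025442,
       -0.00369423,  0.00451158]), 'joint_torque': array([-1.02656063e+00, -3.65346587e+01,  2.63701156e+00, -2.24837619e+01,
       -3.35586013e-02,  1.54180499e-01, -8.84895818e-02]), 'eef_pos': array([ 0.4820353 , -0.05586234,  0.18100244]), 'tool_rot': array([1.65166624e-04, 7.06680817e-01, 7.07532139e-01, 6.84807331e-04]), 'contact_force': array([ 0.92759359, -0.17397394, -0.05652182]), 'torque': array([-0.02680159, -0.02476475, -0.02822694]), 'grasp_force': 0.0, 'gripper_width': 1.001449397879794}
```

View pics/t5.png

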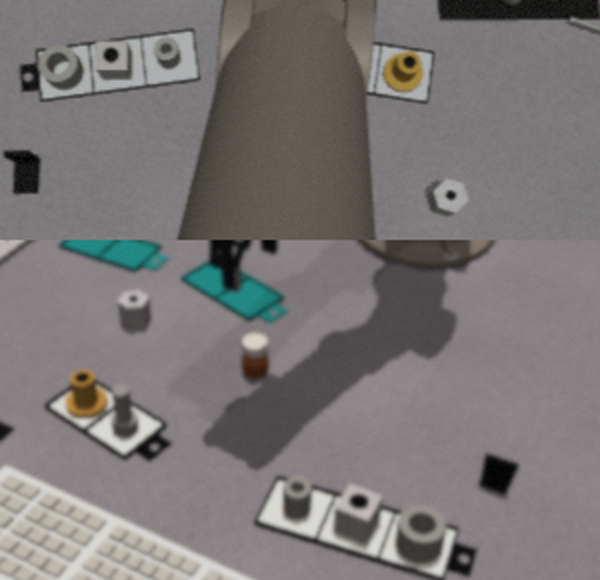

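All five parts stand upright and centred. The pin is beside the tab at crop (123,420), the hex is still at (450,196), and the arm is clear. I'm handing the job in.

```bash
python3 -c "
from station import hand_in;print(hand_in())"
```

```text
the job is handed in; nothing more can be done
None
```

I handed the job in at about 31 s: in the last pictures all five parts stand upright in their own pockets and the hexagonal spacer is where it started; the hand-in returned no verdict.

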